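Set and start the oven timer by its thumbwheel

TASK

Set the oven timer on the slab and start it: with a fingertip, flick the exposed edge of its thumbwheel clockwise (seen from above), click by click, until the black bar on the wheel points at the small fixed pointer on the guard, without ever clicking past it. Only then press the round start button right down and let it come back up. Do not lift the timer or push it out of its place, and leave the jar, the pitcher, the plates and the bowls alone.

Things in the scene. Friction and masses are not known exactly. Their poses are not given: they have to be found in the camera images.
- timer: Loose bench timer, 2.5 kg, flat on the slab. Grey housing 176 (x) by 244 (y) by 34 mm high; origin at the centre of its underside, z up, -x is its front (towards the robot at yaw 0). On its top: a white flat-lying thumbwheel (vertical axis at x 0, y -35 mm), a guard over the wheel's edge, and the grey start button (x 0, y +88 mm).
- wheel_axis (a point): Point on the wheel's axis, 54 mm above the slab: the height of the fin tops. The wheel has 8 straight radial fins, 8 mm thick, out to 74 mm radius, 36 to 54 mm above the slab. At every stop they stand at 22.5, 67.5, 112.5 .. degrees from the timer's x axis. Between fins a fingertip can go down to the housing top.
- hub_top (a point): Centre of the wheel's solid round hub, 46 mm radius, top 48 mm above the slab. Fins stick out from it.
- window_mid (a point): Middle of the window, on the housing top (34 mm above the slab), 65 mm in front (-x) of the wheel axis, midway between two fins at every stop. A dark steel guard ring, 50 to 84 mm radius, top 62 mm above the slab, covers the fins all round except in this window: 66 degrees to each side of the timer's -x direction, open above and in front.
- bar_end (a point): Outer end of the black bar, 44 mm from the wheel axis. The bar is an 8 mm wide flat stripe along one radius on the wheel's hub, nearly flush.
- pointer_tip (a point): Inner tip of the fixed pointer, a small steel wedge on top of the guard at the rear (+x of the axis), 50 mm from the wheel axis, 65 mm above the slab, pointing at the axis.
- wheel (a joint): Wheel angle, rad: 0 with the bar at the pointer, growing clockwise from above (fins in the window move to the timer's +y). Starts two, three or four clicks below 0. Sprung stops every 45 deg (0.785): a fin pushed over 22.5 deg on snaps to the next stop by itself, else falls back; takes about 2 N at the fin. Never past 0.45. End stops at -4.1 and 2.5.
- start (a joint): Start button travel in m: 0 up, 0.006 fully down; it springs back. About 4 N when fully down.
- start_top (a point): Centre of the top of the start button, 28 mm in diameter, 56 mm above the slab when up, in a low black collar; pressed straight down.
- jar: White ceramic pickle jar with a steel screw lid, 90 mm in diameter, 115 mm high; origin at the centre of its underside. Leave alone.
- pitcher: White plastic pitcher, 116 mm in diameter, 190 mm high, handle reaching 102 mm to its -y; origin at the centre of its underside. Leave alone.
- plate_low: Lower of two stacked steel plates, 210 mm in diameter, 18 mm high; origin at the centre of its underside. Leave alone.
- plate_top: Upper steel plate, same, resting 8 mm higher on the lower one. Leave alone.
- bowl0: Steel bowl, 120 mm in diameter, 50 mm high, on a wooden turntable of 330 mm diameter whose top is 32 mm above the slab; origin at the centre of its underside. Leave alone.
- bowl1: Second bowl, same size, on the turntable. Leave alone.
- bowl2: Third bowl, same size, on the turntable. Leave alone.

How it is judged:
By the outcome, as a careful person would: the job done as asked, in the order asked, and still so for the second after the job is handed in, with the robot touching nothing.
It also fails if it takes over 64 s, if anything falls off the work surface, if the arm or the gripper's body presses on something with over 40 N, if the wrist force passes 120 N, or if a joint passes its speed limit or range.

ROBOT

A 7-joint arm with a two-finger parallel gripper is mounted at the origin on the work surface. World frame = base frame: x ahead of the robot, y to its left, z up, the work surface at z = 0. Lengths are in mm, angles in rad, forces in N, time in s.
With the tool pointing down it reaches from about 400 to 875 mm from the base axis. Payload 4.4 kg.
Tool frame: the origin (TCP) lies at the very end of the fingers, on their centre line; the grasp point (between the pads) lies 19 mm behind it; z points along the fingers, y is the direction in which the jaws open and shut (so a half turn about z gives the same grasp; the last joint's range is limited). The gripper opens to 85 mm and grips with 20 to 120 N. Pads are 22 mm wide; open, the fingers measure 114 mm over their backs; the gripper's body (76 mm by 85 mm) begins 54 mm behind the grasp point. The pads swing forward as they close: fully open they stand 13 mm farther back than shut.
Start: joints at [1.086, 0.628, 0.038, 1.517, -0.027, 0.996, -0.02], TCP at [264.36, -593.828, 231.313] pointing down, gripper open.
Joint ranges: [-3.06, 3.06], [-0.37, 2.12], [-1.25, 1.32], [0.18, 2.47], [-1.1, 4.24], [0.23, 1.98], [-2.94, 2.94]. Speed limits (rad/s): [2.57, 2.57, 3.14, 3.14, 3.14, 3.14, 3.14].

INTERFACE

Orientations are given as [roll, pitch, yaw] about the fixed x, y, z axes, in that order (R = Rz(yaw) Ry(pitch) Rx(roll)).
In Python, from cell import ctrl gives the robot as it stands.
- The arm moves only by the shell command python3 -m pendant 'ROWS'. ROWS is JSON, a list of rows, each a list of 7 numbers: the shift along the world's x, y, z in m, then the turn, a rotation vector about the world's x, y, z in rad, then the opening, from -1 (shut) to 1 (fully open). A call has 1 to 8 rows; each row is the pose to reach, as a shift and turn from the pose commanded when the call began; what a row does not reach only later rows make up. A row lasts 1/10 s, in which the tool goes at most 50 mm and 8.59 degrees, less where a joint would pass 70% of its speed; a pose out of reach is approached as far as the arm can. A call with a gripper value outside its range is refused whole. The fingers move at their own pace and stop on an object; the grip force is fixed at half the most. Time passes only in rows, so rows that repeat a pose let the fingers close. It gives the time, the measured TCP pose, the force and the opening at its end, in the units of the state.
- ctrl.read_state(): the state, without advancing time (a new reading comes with each control period).
- ctrl.get_image(name): name is "scene" or "top"; returns the picture (400x640x3 uint8, blue, green, red); there is no depth.
- ctrl.get_calibration(name): a dict with "fx", "fy", "cx", "cy" (pixels), "R" (3x3) and "t" (3): a world point X has camera coordinates R X + t. Camera axes: x right, y down, z forward; pixel columns grow to the right and rows downward; lengths in mm; the calibration is good to about 2 mm. A picture is of the moment at which its call begins. get_calibration takes no time and is no camera call.
- ctrl.finish_job(): hands the job in, once; it reports no verdict.
The state is a dict: "clock": time; "qpos": joint angles; "qd": joint speeds; "tau": joint torques, N m; "eef_pos": TCP position; "tool_rot": TCP orientation; "force": force on the tool from outside, world axes, zero at the start; "torque": the same for the moment, N m; "width": finger opening in mm.
Only numpy, scipy, OpenCV 4.12 (cv2) and the standard library are available. Lean on these libraries where they do the work, as an engineer would, in place of code of your own. Each camera call takes 0.05 s, during which the arm holds its last target. There are 200 camera calls.

## Working session

There is one attempt and no reset: what is moved stays moved. The work goes in short steps, Python scripts to look and compute and a shell command to move; the robot and the scene stay as the last step left them, time stands still between calls to the robot, and variables do not carry over. Pictures are saved under pics/ and viewed, about 8 in all and at most 12, crops included, and the job is handed in when it is done.

```bash
mkdir -p pics; python3 - <<'E'
from cell import ctrl
import cv2
for n in("scene","top"):
    cv2.imwrite(f"pics/{n}0.png",ctrl.get_image(n)); c=ctrl.get_calibration(n); print(n,c)
print(ctrl.read_state())
E
```

```text
scene {'fx': 377.05491571901325, 'fy': 377.05491571901325, 'cx': 315.8298852469849, 'cy': 195.80390037566377, 'R': array([[ 0.88769307,  0.46036666,  0.00797191],
       [ 0.28058468, -0.52714214, -0.80211808],
       [-0.36506609,  0.71427145, -0.59711225]]), 't': array([-524.74452471, -101.93278179, 1577.65393627])}
top {'fx': 402.61529431454875, 'fy': 402.61529431454875, 'cx': 315.21468582315214, 'cy': 197.71654285215124, 'R': array([[ 0.00197009, -0.99998588,  0.00493587],
       [-0.99363748, -0.00251335, -0.11259772],
       [ 0.11260853, -0.00468264, -0.9936284 ]]), 't': array([  -7.21008565,  571.17038062, 1317.40719922])}
{'clock': 0.1, 'qpos': array([ 1.08620668,  0.62924953,  0.03845851,  1.51823823, -0.0270383 ,
        0.9962567 , -0.01998066]), 'qd': array([-0.00167543, -0.00137408,  0.00110173, -0.00229475,  0.00103144,
        0.00068492, -0.00037564]), 'tau': array([ 1.19048073e-03, -5.64534509e+01,  1.22959044e+00, -1.93973458e+01,
        1.11577468e-02,  5.45016970e-03, -2.80271422e-05]), 'eef_pos': array([ 264.14276818, -593.33136541,  230.49343694]), 'tool_rot': array([-3.13995868e+00, -8.94998244e-06,  4.18777685e-01]), 'force': array([-0.36255516,  0.26256293, -0.13388063]), 'torque': array([ 0.01315659, -0.05090702,  0.0097881 ]), 'width': 85.3259880634576}
```

View pics/top0.png

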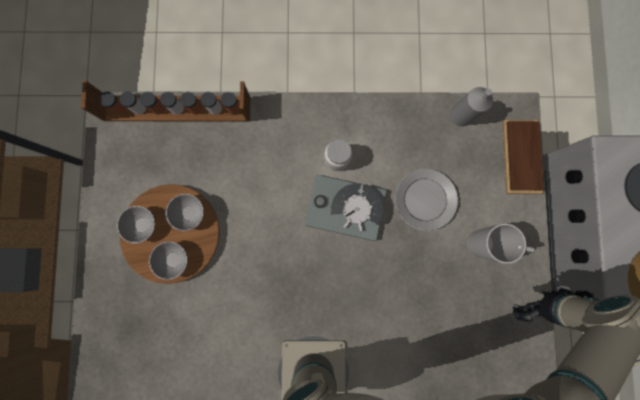

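View pics/scene0.png

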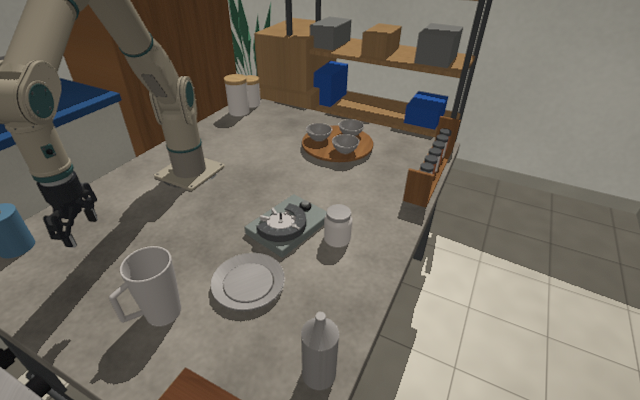

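The top view shows the timer at about (347,207), rotated slightly, with the button at (320,201), the wheel at (358,209), the plates at (428,200) and the jar at (338,153). Next I'll measure its corners and take a close crop.

```bash
cat > h.py <<'E'
import numpy as np, cv2
from cell import ctrl
def ray(n,u,v,z):
    c=ctrl.get_calibration(n); R,t=np.array(c["R"]),np.array(c["t"])
    d=R.T@np.array([(u-c["cx"])/c["fx"],(v-c["cy"])/c["fy"],1]); o=-R.T@t
    return (o+d*(z-o[2])/d[2])
def proj(n,X):
    c=ctrl.get_calibration(n); p=np.array(c["R"])@np.asarray(X,float)+c["t"]
    return np.array([c["fx"]*p[0]/p[2]+c["cx"],c["fy"]*p[1]/p[2]+c["cy"]])
def crop(n,img,u0,v0,w,h,s,f):
    cv2.imwrite(f,cv2.resize(img[v0:v0+h,u0:u0+w],None,fx=s,fy=s,interpolation=cv2.INTER_CUBIC))
E
python3 - <<'E'
from h import *
a=cv2.imread("pics/top0.png");b=cv2.imread("pics/scene0.png")
A=cv2.resize(a[165:250,295:400],None,fx=7,fy=7,interpolation=cv2.INTER_CUBIC)
cv2.imwrite("pics/c0.png",A)
B=cv2.resize(b[185:265,235:335],None,fx=7,fy=7,interpolation=cv2.INTER_CUBIC)
cv2.imwrite("pics/c1.png",B)
# white wheel mask in top
s=a[165:250,295:400].astype(int)
m=(s.min(2)>150).astype(np.uint8)
n,l,st,ce=cv2.connectedComponentsWithStats(m)
for i in range(1,n):
    if st[i,4]>15: print(st[i],ce[i]+[295,165])
E
```

```text
[ 50  31  26  34 444] [357.81756757 209.07882883]
```

View pics/c0.png

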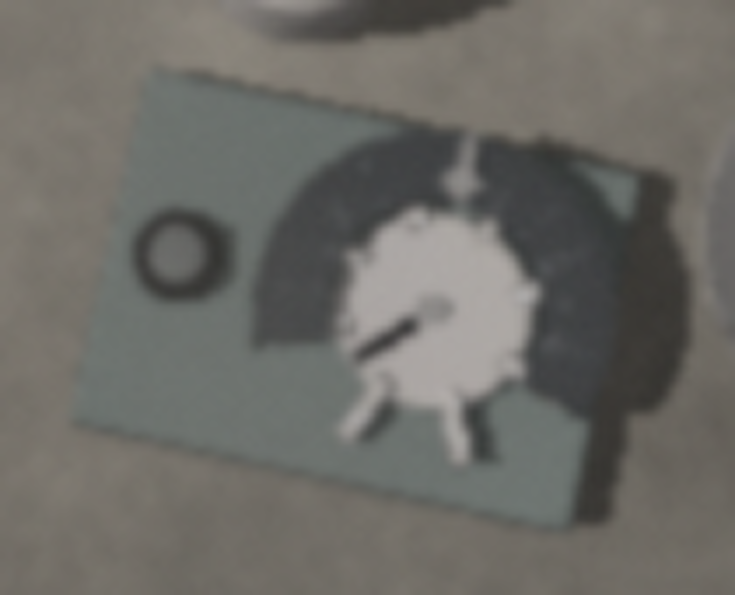

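View pics/c1.png

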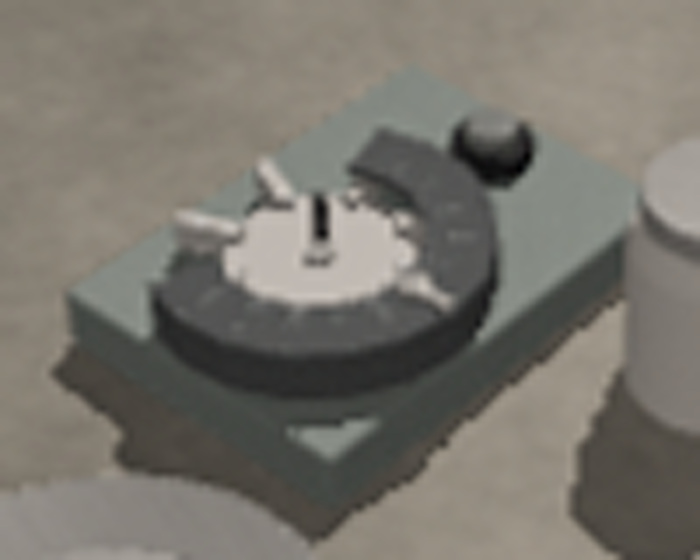

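```bash
python3 - <<'E'
from h import *
C=np.array([ray("top",295+x/7,165+y/7,34) for x,y in [(153,70),(70,425),(575,530),(643,175)]])[:,:2]
print(C); 
yv=C[1]-C[2]; print("len y",np.linalg.norm(yv),"yaw",np.degrees(np.arctan2(-yv[0],yv[1])), "xlen",np.linalg.norm(C[0]-C[1]),"yawx",np.degrees(np.arctan2(*(C[0]-C[1])[::-1])))
o=((C[0]+C[2])/2+(C[1]+C[3])/2)/2; print("centre",o)
for n,p,z in [("axis hub",(437,308),48),("button",(181,254),56),("ptr",(462,183),65)]:
    print(n,ray("top",295+p[0]/7,165+p[1]/7,z))
print("axis scene",ray("scene",235+318/7,185+250/7,48),"btn scene",ray("scene",235+495/7,185+130/7,56))
print("jar lid",ray("top",338,150,115),"pitcher",ray("top",507,243,190))
E
```

```text
[[ 648.03922977  -11.30015217]
 [ 477.31756314   27.8254679 ]
 [ 428.25578337 -211.2117117 ]
 [ 597.67830107 -246.46133487]]
len y 244.02014561675688 yaw -11.59873349605794 xlen 175.14765657614151 yawx -12.908016041446455
centre [ 537.82271934 -110.28693271]
axis hub [ 532.23452721 -145.41048628   48.        ]
button [556.7261447  -24.40043142  56.        ]
ptr [ 589.54544055 -155.83313439   65.        ]
axis scene [ 531.10918332 -140.92764768   48.        ] btn scene [565.80642845 -28.88449703  56.        ]
jar lid [715.14703585 -77.90247134 115.        ] pitcher [ 421.30831795 -566.92995564  190.        ]
```

```bash
python3 -m pendant '[[0.01,0.045,0.02,0,0,0.13,-1],[0.03,0.09,0.02,0,0,0.26,-1],[0.05,0.135,0.02,0,0,0.39,-1],[0.07,0.18,0.02,0,0,0.52,-1],[0.09,0.22,0.02,0,0,0.65,-1],[0.11,0.26,0.02,0,0,0.78,-1],[0.13,0.30,0.02,0,0,0.91,-1],[0.14,0.34,0.02,0,0,0.942,-1]]'
```

```text
clock: 0.9
eef_pos: [405.8, -251.8, 251.3]
tool_rot: [3.14, -0.001, 1.365]
force: [0.6, 0.3, 0.6]
width: -0.3
```

```bash
python3 -m pendant '[[0.02,0.04,0,0,0,0,-1],[0.04,0.08,0,0,0,0,-1],[0.061,0.123,0,0,0,0,-1],[0.061,0.123,-0.05,0,0,0,-1],[0.061,0.123,-0.1,0,0,0,-1],[0.061,0.123,-0.15,0,0,0,-1],[0.061,0.123,-0.165,0,0,0,-1],[0.061,0.123,-0.165,0,0,0,-1]]'
python3 - <<'E'
from h import *
print(ctrl.read_state()["eef_pos"])
a=ctrl.get_image("top");b=ctrl.get_image("scene")
A=a[165:250,295:400];B=b[175:260,235:340]
cv2.imwrite("pics/c2.png",np.vstack([cv2.resize(x,(580,295*580//580*1 if 0 else 295),interpolation=cv2.INTER_CUBIC) if 0 else cv2.resize(x,None,fx=3.5,fy=3.5,interpolation=cv2.INTER_CUBIC) for x in(A,B)]))
E
```

```text
clock: 1.7
eef_pos: [463.1, -130.2, 83.7]
tool_rot: [-3.135, -0.0, 1.361]
force: [-0.2, 0.7, 0.7]
width: 0.2
[ 463.13747044 -130.16205783   83.68322062]
```

View pics/c2.png

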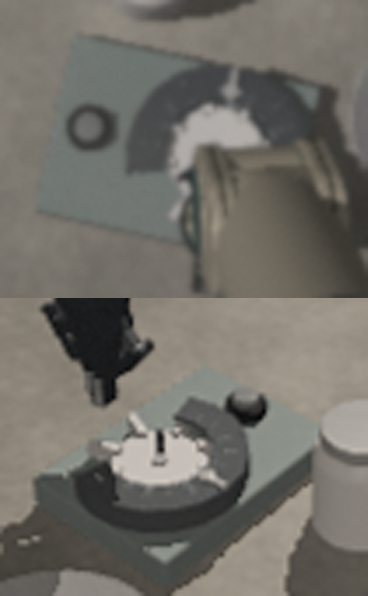

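```bash
python3 -m pendant '[[0,0,-0.015,0,0,0,-1],[0,0,-0.03,0,0,0,-1],[0,0,-0.04,0,0,0,-1],[0,0,-0.044,0,0,0,-1],[0,0,-0.044,0,0,0,-1]]'; python3 - <<'E'
from h import *
# arc increments: axis, radius, start angle 0 along -x_t, clockwise rotation a
ax=np.array([531,-144.5]);r=67;y=np.radians(-12)
p=lambda a:ax+r*np.array([np.cos(y+np.pi-np.radians(a)),np.sin(y+np.pi-np.radians(a))])
for a in range(0,61,4): print(a,np.round(p(a)-p(0),1),np.round(-np.radians(a),3))
E
```

```text
clock: 2.3
eef_pos: [465.7, -130.9, 42.7]
tool_rot: [3.141, 0.0, 1.361]
force: [-0.0, -0.6, 0.0]
width: -0.0
0 [0. 0.] -0.0
4 [1.1 4.5] -0.07
8 [2.6 9. ] -0.14
12 [ 4.3 13.3] -0.209
16 [ 6.4 17.5] -0.279
20 [ 8.7 21.6] -0.349
24 [11.3 25.5] -0.419
28 [14.2 29.1] -0.489
32 [17.3 32.6] -0.559
36 [20.7 35.9] -0.628
40 [24.3 38.9] -0.698
44 [28.1 41.6] -0.768
48 [32.  44.1] -0.838
52 [36.2 46.3] -0.908
56 [40.4 48.2] -0.977
60 [44.8 49.8] -1.047
```

```bash
python3 -m pendant '[[0.0011,0.0045,0,0,0,-0.07,-1],[0.0026,0.009,0,0,0,-0.14,-1],[0.0043,0.0133,0,0,0,-0.209,-1],[0.0064,0.0175,0,0,0,-0.279,-1],[0.0087,0.0216,0,0,0,-0.349,-1],[0.0113,0.0255,0,0,0,-0.419,-1],[0.0113,0.0255,0,0,0,-0.419,-1]]'; python3 -m pendant '[[0.0014,0.0018,0,0,0,-0.035,-1],[0.0029,0.0036,0,0,0,-0.07,-1],[0.0044,0.0054,0,0,0,-0.105,-1],[0.006,0.0071,0,0,0,-0.14,-1],[0.0077,0.0087,0,0,0,-0.175,-1],[0.0085,0.0095,0,0,0,-0.192,-1],[0.0085,0.0095,0,0,0,-0.192,-1]]'
```

```text
clock: 3.0
eef_pos: [477.0, -105.0, 43.1]
tool_rot: [3.141, -0.0, 0.942]
force: [-1.3, -0.7, 1.0]
width: -0.1
clock: 3.7
eef_pos: [485.8, -95.6, 42.3]
tool_rot: [3.141, -0.001, 0.75]
force: [0.7, -0.2, 0.4]
width: -0.1
```

```bash
python3 -m pendant '[[0,0,0.02,0,0,0,-1],[0,0,0.045,0,0,0,-1],[-0.01,-0.015,0.045,0,0,0.13,-1],[-0.0198,-0.035,0.045,0,0,0.26,-1],[-0.0198,-0.035,0.045,0,0,0.39,-1],[-0.0198,-0.035,0.045,0,0,0.52,-1],[-0.0198,-0.035,0.045,0,0,0.611,-1],[-0.0198,-0.035,0.045,0,0,0.611,-1]]'
python3 - <<'E'
from h import *
b=ctrl.get_image("scene")
cv2.imwrite("pics/c3.png",cv2.resize(b[175:260,235:340],None,fx=5,fy=5,interpolation=cv2.INTER_CUBIC))
E
```

```text
clock: 4.5
eef_pos: [465.6, -131.1, 87.4]
tool_rot: [3.141, -0.0, 1.361]
force: [0.7, 0.4, 0.7]
width: -0.0
```

View pics/c3.png

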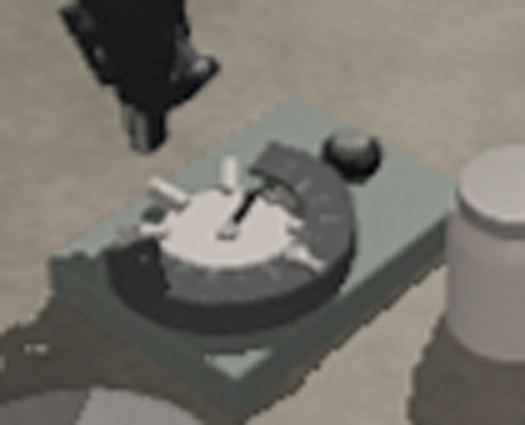

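```bash
cat >> h.py <<'E'
def baraz(n="scene",img=None):
    "bar angle via dark pixels within hub, relative to pointer direction (yaw -12), deg"
    img=ctrl.get_image(n) if img is None else img
    ax=np.array([531,-144.5]); out=[]
    for th in np.arange(-180,180,3):
        w=np.radians(th-12); v=[]
        for r in (22,26,30,34,38):
            u,vv=proj(n,[ax[0]+r*np.cos(w),ax[1]+r*np.sin(w),48])
            v.append(cv2.getRectSubPix(img,(1,1),(float(u),float(vv))).mean())
        out.append((np.mean(v),th))
    o=np.array(out); k=np.clip(130-o[:,0],0,None); 
    b=np.argmin(o[:,0]); sel=abs((o[:,1]-o[b,1]+180)%360-180)<25
    d=((o[sel,1]-o[b,1]+180)%360-180)
    return o[b], o[b,1]+(d*k[sel]).sum()/max(k[sel].sum(),1e-9)
E
python3 - <<'E'
from h import *
print("before",baraz("scene",cv2.imread("pics/scene0.png")),baraz("top",cv2.imread("pics/top0.png")))
print("now",baraz())
E
```

```text
before (array([ 38.33333333, 132.        ]), np.float64(130.51313594662219)) (array([ 75.73333333, 129.        ]), np.float64(129.10514888337468))
now (array([ 49.13333333, 108.        ]), np.float64(109.14571428571429))
```

```bash
python3 -m pendant '[[-0.02,-0.05,0.04,0,0,0,-1],[-0.04,-0.1,0.08,0,0,0,-1],[-0.06,-0.15,0.08,0,0,0,-1],[-0.06,-0.15,0.08,0,0,0,-1]]'; python3 - <<'E'
from h import *
b=ctrl.get_image("scene");a=ctrl.get_image("top")
print(baraz("scene",b),baraz("top",a))
cv2.imwrite("pics/full4.png",a)
cv2.imwrite("pics/c4.png",cv2.resize(np.vstack([a[165:250,295:400],b[175:260,235:340]]),None,fx=3.5,fy=3.5,interpolation=cv2.INTER_CUBIC))
E
```

```text
clock: 5.0
eef_pos: [404.3, -284.2, 168.7]
tool_rot: [3.14, 0.002, 1.356]
force: [0.5, -0.2, -0.8]
width: 0.1
(array([ 48.26666667, 108.        ]), np.float64(109.19341563786008)) (array([ 78.2, 108. ]), np.float64(106.85560975609756))
```

View pics/c4.png

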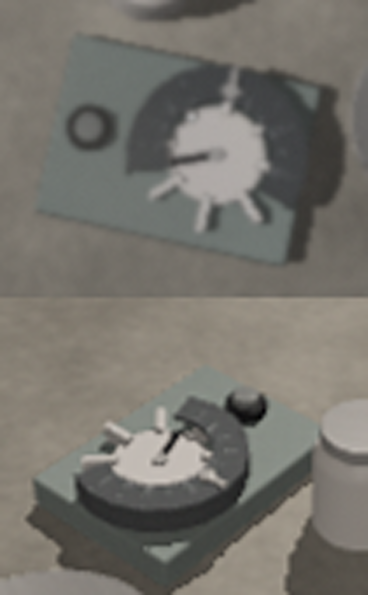

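The picture shows three fins in the window with the bar at 107–109°. The wheel is balanced on the half-click crest, so I need to push the same fin a little further. I'll enter at arc 24° and push to 40°.

```bash
python3 -m pendant '[[0.015,0.045,0,0,0,-0.1,-1],[0.03,0.09,0,0,0,-0.2,-1],[0.05,0.135,-0.02,0,0,-0.3,-1],[0.0713,0.1755,-0.04,0,0,-0.419,-1],[0.0713,0.1755,-0.075,0,0,-0.419,-1],[0.0713,0.1755,-0.095,0,0,-0.419,-1],[0.0713,0.1755,-0.115,0,0,-0.419,-1],[0.0713,0.1755,-0.125,0,0,-0.419,-1]]'; python3 -m pendant '[[0,0,0,0,0,0,-1],[0.0029,0.0036,0,0,0,-0.07,-1],[0.006,0.0071,0,0,0,-0.14,-1],[0.0094,0.0104,0,0,0,-0.209,-1],[0.013,0.0134,0,0,0,-0.279,-1],[0.013,0.0134,0,0,0,-0.279,-1],[0.013,0.0134,0.025,0,0,-0.279,-1],[0.013,0.0134,0.045,0,0,-0.279,-1]]'
python3 - <<'E'
from h import *
print(baraz("scene"))
E
```

```text
clock: 5.9
eef_pos: [475.8, -103.9, 40.6]
tool_rot: [-3.139, 0.001, 0.943]
force: [-0.4, -0.1, -0.4]
width: -0.1
clock: 6.7
eef_pos: [489.5, -92.0, 88.4]
tool_rot: [3.142, 0.0, 0.664]
force: [-0.8, 0.8, -0.3]
width: 0.2
(array([50.66666667, 90.        ]), np.float64(89.57565552080827))
```

One full click is done and the bar is at 90°. On to the second.

```bash
python3 -m pendant '[[-0.008,-0.013,0,0,0,0.14,-1],[-0.016,-0.026,0,0,0,0.28,-1],[-0.0243,-0.0389,0,0,0,0.42,-1],[-0.0243,-0.0389,0,0,0,0.56,-1],[-0.0243,-0.0389,0,0,0,0.698,-1],[-0.0243,-0.0389,-0.025,0,0,0.698,-1],[-0.0243,-0.0389,-0.04,0,0,0.698,-1],[-0.0243,-0.0389,-0.045,0,0,0.698,-1]]'; python3 -m pendant '[[0,0,0,0,0,0,-1],[0.0011,0.0045,0,0,0,-0.07,-1],[0.0026,0.009,0,0,0,-0.14,-1],[0.0043,0.0133,0,0,0,-0.209,-1],[0.0064,0.0175,0,0,0,-0.279,-1],[0.0087,0.0216,0,0,0,-0.349,-1],[0.0113,0.0255,0,0,0,-0.419,-1]]';  python3 -m pendant '[[0.0014,0.0018,0,0,0,-0.035,-1],[0.0029,0.0036,0,0,0,-0.07,-1],[0.006,0.0071,0,0,0,-0.14,-1],[0.0094,0.0104,0,0,0,-0.209,-1],[0.013,0.0134,0,0,0,-0.279,-1],[0.013,0.0134,0,0,0,-0.279,-1],[0.013,0.0134,0.025,0,0,-0.279,-1],[0.013,0.0134,0.045,0,0,-0.279,-1]]'
python3 - <<'E'
from h import *
print(baraz("scene"))
E
```

```text
clock: 7.55
eef_pos: [464.5, -131.0, 41.6]
tool_rot: [-3.14, 0.0, 1.361]
force: [-0.5, 0.8, -0.3]
width: -0.3
clock: 8.25
eef_pos: [476.1, -105.7, 43.3]
tool_rot: [-3.141, 0.001, 0.939]
force: [-1.3, -0.9, 0.8]
width: -0.3
clock: 9.05
eef_pos: [489.6, -92.0, 87.9]
tool_rot: [-3.142, 0.0, 0.665]
force: [-0.2, 0.0, -0.4]
width: -0.0
(array([65.66666667, 45.        ]), np.float64(47.66536712150747))
```

The bar is at about 45°, so one click remains.

```bash
python3 -m pendant '[[-0.008,-0.013,0,0,0,0.14,-1],[-0.016,-0.026,0,0,0,0.28,-1],[-0.0243,-0.0389,0,0,0,0.42,-1],[-0.0243,-0.0389,0,0,0,0.56,-1],[-0.0243,-0.0389,0,0,0,0.698,-1],[-0.0243,-0.0389,-0.025,0,0,0.698,-1],[-0.0243,-0.0389,-0.04,0,0,0.698,-1],[-0.0243,-0.0389,-0.045,0,0,0.698,-1]]'; python3 -m pendant '[[0,0,0,0,0,0,-1],[0.0011,0.0045,0,0,0,-0.07,-1],[0.0026,0.009,0,0,0,-0.14,-1],[0.0043,0.0133,0,0,0,-0.209,-1],[0.0064,0.0175,0,0,0,-0.279,-1],[0.0087,0.0216,0,0,0,-0.349,-1],[0.0113,0.0255,0,0,0,-0.419,-1]]';  python3 -m pendant '[[0.0014,0.0018,0,0,0,-0.035,-1],[0.0029,0.0036,0,0,0,-0.07,-1],[0.006,0.0071,0,0,0,-0.14,-1],[0.0094,0.0104,0,0,0,-0.209,-1],[0.013,0.0134,0,0,0,-0.279,-1],[0.013,0.0134,0,0,0,-0.279,-1],[0.013,0.0134,0.025,0,0,-0.279,-1],[0.013,0.0134,0.065,0,0,-0.279,-1]]'
python3 - <<'E'
from h import *
b=ctrl.get_image("scene");a=ctrl.get_image("top")
print(baraz("scene",b),baraz("top",a))
cv2.imwrite("pics/c5.png",cv2.resize(np.vstack([a[165:250,295:400],b[175:260,235:340]]),None,fx=3.5,fy=3.5,interpolation=cv2.INTER_CUBIC))
E
```

```text
clock: 9.9
eef_pos: [464.6, -130.9, 41.2]
tool_rot: [-3.14, -0.0, 1.362]
force: [0.1, 1.0, 0.5]
width: -0.2
clock: 10.6
eef_pos: [476.1, -105.7, 43.1]
tool_rot: [-3.141, 0.001, 0.939]
force: [-2.2, -1.0, 0.1]
width: -0.2
clock: 11.4
eef_pos: [488.2, -91.8, 106.4]
tool_rot: [-3.138, 0.003, 0.665]
force: [0.0, -0.3, 0.3]
width: -0.0
(array([47.86666667,  3.        ]), np.float64(4.105877773452705)) (array([ 61.4, -96. ]), np.float64(-96.14930825896867))
```

View pics/c5.png

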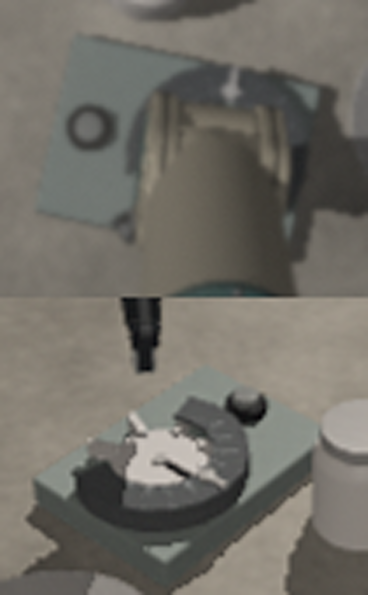

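The bar lines up with the pointer in the scene view, although the arm hides it from the top view. I'll move above the button, recheck the bar from the top, then press.

```bash
python3 -m pendant '[[0.02,0.02,0,0,0,0,-1],[0.045,0.045,0,0,0,0,-1],[0.0665,0.068,0,0,0,0,-1],[0.0665,0.068,-0.03,0,0,0,-1],[0.0665,0.068,-0.04,0,0,0,-1],[0.0665,0.068,-0.04,0,0,0,-1]]'
python3 - <<'E'
from h import *
b=ctrl.get_image("scene");a=ctrl.get_image("top")
print(baraz("scene",b),baraz("top",a), ctrl.read_state()["eef_pos"])
cv2.imwrite("pics/c6.png",cv2.resize(np.vstack([a[165:250,295:400],b[175:260,235:340]]),None,fx=3.5,fy=3.5,interpolation=cv2.INTER_CUBIC))
E
```

```text
clock: 12.1
eef_pos: [553.9, -24.7, 65.5]
tool_rot: [-3.139, 0.004, 0.663]
force: [-0.5, 0.7, -0.3]
width: 0.4
(array([25.46666667,  6.        ]), np.float64(4.807846487481107)) (array([41.26666667,  6.        ]), np.float64(5.977776253515331)) [555.5648728  -25.02368057  67.39052179]
```

View pics/c6.png

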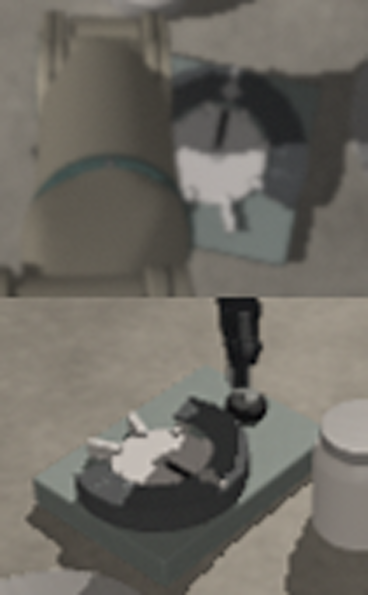

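The bar points at the pointer in both views and the tip is above the button. I'll press it now.

```bash
python3 -m pendant '[[0,0,-0.006,0,0,0,-1],[0,0,-0.01,0,0,0,-1],[0,0,-0.013,0,0,0,-1],[0,0,-0.016,0,0,0,-1],[0,0,-0.018,0,0,0,-1],[0,0,-0.018,0,0,0,-1],[0,0,-0.018,0,0,0,-1]]'
```

```text
clock: 12.9
eef_pos: [556.3, -24.3, 50.0]
tool_rot: [3.141, -0.0, 0.662]
force: [-1.9, -0.3, 7.5]
width: 0.1
```

```bash
python3 -m pendant '[[0,0,-0.001,0,0,0,-1],[0,0,-0.001,0,0,0,-1],[0,0,-0.001,0,0,0,-1]]'; python3 -m pendant '[[0,0,0.01,0,0,0,-1],[0,0,0.04,0,0,0,-1],[-0.03,0,0.08,0,0,0,-1],[-0.07,0.02,0.11,0,0,0,-1],[-0.1,0.05,0.14,0,0,0,-1],[-0.12,0.09,0.16,0,0,0,-1],[-0.12,0.13,0.16,0,0,0,-1],[-0.12,0.13,0.16,0,0,0,-1]]'
python3 - <<'E'
from h import *
b=ctrl.get_image("scene");a=ctrl.get_image("top")
print(baraz("scene",b),baraz("top",a))
cv2.imwrite("pics/c7.png",cv2.resize(np.vstack([a[165:250,295:400],b[175:260,235:340]]),None,fx=3.5,fy=3.5,interpolation=cv2.INTER_CUBIC))
E
```

```text
clock: 13.2
eef_pos: [556.3, -24.3, 49.9]
tool_rot: [3.141, -0.0, 0.662]
force: [-3.5, -1.2, 15.6]
width: 0.2
clock: 14.0
eef_pos: [435.9, 113.0, 209.7]
tool_rot: [-3.14, -0.005, 0.673]
force: [0.5, 0.3, -0.0]
width: -0.0
(array([47.6,  3. ]), np.float64(4.034364913613063)) (array([69.13333333,  6.        ]), np.float64(4.550197628458498))
```

View pics/c7.png

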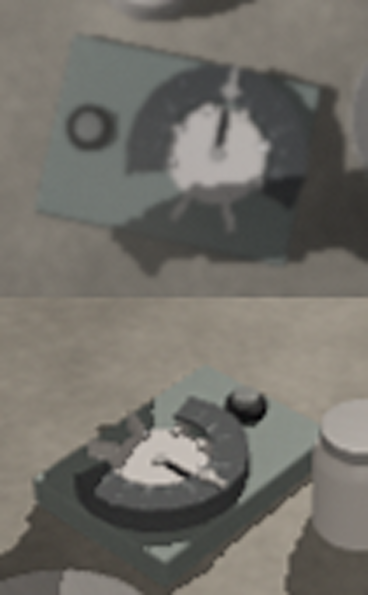

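The bar points at the pointer, the timer is where it was, the button is up and the robot is clear.

```bash
python3 -c "
from cell import ctrl
print(ctrl.finish_job())"
```

```text
the job is handed in; nothing more can be done
None
```

The timer is set and started, and I handed the job in at about 14 s of the 64 s allowed.

- **Wheel:** it started three clicks below zero, and I flicked it clockwise one click at a time with the closed fingertip. The first push left it balanced on the half-click point. I saw that in the pictures and pushed the same fin a little further until it snapped over.
- **Start button:** before pressing, I checked that the bar was at the pointer in both views. I then pressed the button to its stop; the tip stopped at z ≈ 50 mm while the force rose from 7.5 to 15.6 N. I released it and moved the arm clear.
- **Last checks:** both views show the bar at the pointer, the button up, the timer where it was and the arm touching nothing. My bar measurement read 4–5° rather than 0. I take that as measurement bias, since it was off by 0–6° at the other stops too.
- **Other objects:** I did not measure the jar, pitcher, plates or bowls again at the end. The arm never went near them at low height, except that it started beside the pitcher and left at a safe height.

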